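# Contact-test a batch of relays in the pedal-operated clamshell fixture

### The arm

A 7-joint arm with a two-finger parallel gripper is mounted at the origin on a cart in front of the work surface, level with it; the furniture and walls round the work are solid. World frame = base frame: x ahead of the robot, y to its left, z up, the work surface at z = 0. Lengths are in m, angles in rad, forces in N, time in s.
With the tool pointing down it reaches from about 0.425 to 0.825 m from the base axis. Payload 3.6 kg.
Tool frame: the origin (TCP) lies on the centre line of the jaws, within the pads' length; the fingertips stand 17 mm ahead of it and the grasp point (between the pads) lies 2 mm behind it (manip.tip_extent is the z of the fingertips in the tool frame, in m); z points along the fingers, y is the direction in which the jaws open and shut (so a half turn about z gives the same grasp; the last joint's range is limited). The gripper opens to 85 mm and grips with 20 to 120 N. Pads are 22 mm wide; open, the fingers measure 114 mm over their backs; the gripper's body (76 mm by 85 mm) begins 54 mm behind the grasp point. The pads swing forward as they close: fully open they stand 13 mm farther back than shut.
Start: joints at [-1.375, 0.615, -0.013, 1.423, 0.008, 1.103, -0.04], TCP at [0.144, 0.634, 0.248] pointing down, gripper open.
Joint ranges: [-3.12, 3.12], [-0.3, 2.06], [-1.34, 1.32], [0.26, 2.42], [-1.36, 4.5], [0.01, 1.98], [-2.84, 2.84]. Speed limits (rad/s): [2.79, 2.79, 3.14, 3.14, 3.14, 3.14, 3.14].

### API

Orientations are given as a unit quaternion [x, y, z, w].
In Python, from station import manip, imaging, sign_off, boxes_of, outline_of gives the robot as it stands. Calls block until the motion is done:
- manip.move_to(position, orientation): joint-space move of the TCP to a pose.
- manip.move_linear(position, orientation=None, speed=0.15): straight line of the TCP; orientation=None keeps the orientation; speed is the mean speed in m/s.
- manip.move_joints(angles): joint-space move.
- manip.grip(opening, newtons=None): finger opening in m; newtons is the grip in N (None keeps the last); returns when the fingers have stopped.
- manip.dwell(seconds).
- manip.solve_ik(position, orientation): joint angles nearest the present ones, or None.
- manip.state(): the state.
- imaging.get_image(name): name is "side" or "top"; returns the picture (420x560x3 uint8, blue, green, red); there is no depth.
- imaging.calibration(name): a dict with "fx", "fy", "cx", "cy" (pixels), "k1" (the pictures are not rectified: a ray, as slopes to the right and down, at radius r is drawn at 1 + k1 r^2 times it, then the intrinsics apply), "cam_to_world" (4x4, takes a point from camera to world coordinates). Camera axes: x right, y down, z forward; pixel columns grow to the right and rows downward; lengths in m; the calibration is good to about 2 mm. A picture is of the moment at which its call begins. calibration takes no time and is no camera call.
A pose or a line that the arm cannot do raises manip.PlanningError and nothing moves.
- sign_off(): hands the job in, once; it reports no verdict.
Trained networks look in the newest picture that a camera, given by its name, has taken for a name from the list of things; names that differ only in an ending like _2 or _b are one class to them, and where a whole thing is asked for, a point or a joint stands for the part that bears it (a point fixed in the world has none). Each returns a list of dicts, best first, with "confidence" (0 to 1); they miss things now and then, are a little off and sometimes report something else, mostly with a low value. They report only what shows in the picture. A call takes as long as a camera call. They do not tell look-alikes from the thing itself.
- boxes_of(camera, thing): "bbox" ([left, top, right, bottom] in pixels, round what is visible of it).
- outline_of(camera, thing): "mask" (420x560 bool, what is visible of it) and "bbox" ([left, top, right, bottom] in pixels, round what is visible of it).
The state is a dict: "clock": time; "joint_positions": joint angles; "dq": joint speeds; "effort": joint torques, N m; "tool_pos": TCP position; "orientation": TCP orientation; "force": force on the tool from outside, world axes, zero at the start; "ft_torque": the same for the moment, N m; "gripper_width": finger opening in m.
Only numpy, scipy, OpenCV 4.12 (cv2) and the standard library are available. Lean on these libraries where they do the work, as an engineer would, in place of code of your own. Each camera call takes 0.05 s, during which the arm holds its last target. There are 200 camera calls.

### The job

Contact-test the relays that lie in the yellow stock tray: seat every one of them, upright, in a nest of its own on the grey test fixture, then with the gripper press the fixture's pedal down to its stop, so that the hinged platen closes over them all, and hold it there for two full seconds. Let the pedal come back up, then move all the relays into the green tray, standing upright and flat on its floor side by side, and let go of everything; leave the jar, the carton and the screwdriver alone.

Things in the scene. Friction and masses are not known exactly. Their poses are not given: they have to be found in the camera images.
- relay_1_c (a point): blue relay, 42 mm long (its x) x 24 mm wide (its y) x 32 mm high (z), black foot, white mark on top, 35 g; grip it across the 24 mm. This point is its centre, 16 mm above its underside. Half a turn makes no difference. 3 or 4 relays start upright, one to a compartment, in the yellow tray; None at the very start means that this one is absent
- relay_2_c (a point): blue relay, 42 mm long (its x) x 24 mm wide (its y) x 32 mm high (z), black foot, white mark on top, 35 g; grip it across the 24 mm. This point is its centre, 16 mm above its underside. Half a turn makes no difference. 3 or 4 relays start upright, one to a compartment, in the yellow tray; None at the very start means that this one is absent
- relay_3_c (a point): blue relay, 42 mm long (its x) x 24 mm wide (its y) x 32 mm high (z), black foot, white mark on top, 35 g; grip it across the 24 mm. This point is its centre, 16 mm above its underside. Half a turn makes no difference. 3 or 4 relays start upright, one to a compartment, in the yellow tray; None at the very start means that this one is absent
- relay_4_c (a point): blue relay, 42 mm long (its x) x 24 mm wide (its y) x 32 mm high (z), black foot, white mark on top, 35 g; grip it across the 24 mm. This point is its centre, 16 mm above its underside. Half a turn makes no difference. 3 or 4 relays start upright, one to a compartment, in the yellow tray; None at the very start means that this one is absent
- nest_1 (a point): one of four like nests on the fixture's bed: a pocket 47 mm (x) x 29 mm (y) inside, white rails 4 mm wide, 8 mm high round it. This point is the middle of its floor, 30 mm above the desk; a seated relay's centre is 16 mm above it, its length along x. x points away from the pedal, z up
- nest_2 (a point): one of four like nests on the fixture's bed: a pocket 47 mm (x) x 29 mm (y) inside, white rails 4 mm wide, 8 mm high round it. This point is the middle of its floor, 30 mm above the desk; a seated relay's centre is 16 mm above it, its length along x. x points away from the pedal, z up
- nest_3 (a point): one of four like nests on the fixture's bed: a pocket 47 mm (x) x 29 mm (y) inside, white rails 4 mm wide, 8 mm high round it. This point is the middle of its floor, 30 mm above the desk; a seated relay's centre is 16 mm above it, its length along x. x points away from the pedal, z up
- nest_4 (a point): one of four like nests on the fixture's bed: a pocket 47 mm (x) x 29 mm (y) inside, white rails 4 mm wide, 8 mm high round it. This point is the middle of its floor, 30 mm above the desk; a seated relay's centre is 16 mm above it, its length along x. x points away from the pedal, z up
- stock_floor (a point): yellow stock tray, 144 mm (x) x 158 mm (y), fixed to the desk, walls and cross dividers 4 mm thick standing 12 mm above its floor, four compartments of 66 x 73 mm with centres 35 mm (x) and 38.5 mm (y) from the tray's middle. This point is the middle of the floor, 4 mm above the desk
- tested_floor (a point): green tray for tested relays, 144 mm (x) x 158 mm (y) outside, fixed to the desk, walls 4 mm thick standing 12 mm above its floor, no dividers (136 x 150 mm inside). This point is the middle of the floor, 4 mm above the desk. It and the yellow tray change sides from start to start
- screw_jar_c (a point): round white screw jar, 64 mm across, 66 mm high, standing by; leave it alone. This point is near its underside, 10 mm up, in the middle
- carton_c (a point): brown cardboard carton, 102 x 140 x 71 mm, standing by; leave it alone. This point is near its underside, 10 mm up, in the middle
- screwdriver_c (a point): screwdriver with an orange handle, 167 mm long, lying on the desk, standing by; leave it alone. This point is near its underside, 10 mm up, in the middle
- fixture: grey fixed test fixture, bed 205 x 120 mm, origin on the desk 20 mm in +x of the nests' middle; nests 60 mm apart in x, 62 in y. Pedal at the near (-x) end; at the far end an open platen 186 mm long, hinged 108 mm along +x, 67 mm up, leaning back. It is linked to the pedal: pressing closes it to 5 mm above the seated relays, letting go opens it; an unseated relay blocks it
- pedal_angle (a joint): angle of the pedal, rad: 0 = up (spring-held), 0.42 = down at its stop, level. Hinge along the fixture's y, 98 mm along the fixture's -x, 22 mm above the desk; the pedal reaches from it to -x, towards the robot. A spring resists with about 8 N at the pad's middle at first, 12 to 15 N at the stop, and brings it up when let go
- pad (a point): black rubber tread on the pedal, 84 mm (x) x 80 mm (y). This point: middle of its upper face, 72 mm from the hinge. With the pedal up it slopes up towards the robot by 0.42 rad, this point 56 mm above the desk; at the stop it is level, 28 mm above the desk. Press its middle straight down
- treadle: the pedal: a black plate 84 x 80 mm with its tread on top, on a short arm. Origin on its hinge axis; axes as the fixture's while it is up
There are look-alikes about, which are no part of the job. Leave any brown, orange or pink look-alike of the part that bears relay_2_c alone.

How it is judged:
By the outcome, as a careful person would: the job done as asked, in the order asked, and still so for the second after the job is handed in, with the robot touching nothing.
Of relay_1, relay_2, relay_3, relay_4 only 3 to 4 are there at a start; the rules pass over those that are not, and their reading is None.
At some moment in a run one of relay_1, relay_2, relay_3, relay_4 may be knocked a few centimetres aside while the robot is not near it.
It also fails if it takes over 210 s, if anything falls off the work surface, if the arm or the gripper's body presses on something with over 40 N, if the wrist force passes 120 N, or if a joint passes its speed limit or range.

## Working session

There is one attempt and no reset: what is moved stays moved. The work goes in short steps, each a Python script; the robot and the scene stay as the last script left them, time stands still between calls to the robot, and variables do not carry over. Pictures are saved under pics/ and viewed, about 12 in all and at most 16, crops included, and the job is handed in when it is done.

```bash
ls; mkdir -p pics; python3 - <<'E'
from station import manip, imaging
import cv2
for n in("top","side"):
    cv2.imwrite(f"pics/{n}0.png",imaging.get_image(n)); c=imaging.calibration(n); print(n,c)
print(manip.state(), manip.tip_extent)
E
```

```text
pics
top {'fx': 420.9094692783067, 'fy': 420.9094692783067, 'cx': 280.077152274629, 'cy': 199.94433368071725, 'k1': -0.06363295916302746, 'cam_to_world': array([[-0.02406127, -0.98867335,  0.14814201,  0.42623132],
       [-0.99894142,  0.0295887 ,  0.03522128,  0.18648508],
       [-0.03920567, -0.14713772, -0.98833871,  1.05054339],
       [ 0.        ,  0.        ,  0.        ,  1.        ]])}
side {'fx': 456.18854673320897, 'fy': 456.18854673320897, 'cx': 281.0636259279608, 'cy': 210.36618868598984, 'k1': -0.12511380621238663, 'cam_to_world': array([[ 0.91655887, -0.2602352 ,  0.30364038,  0.15530937],
       [-0.39965953, -0.56977746,  0.71807096, -0.74743358],
       [-0.01385989, -0.77950708, -0.62624006,  0.87131921],
       [ 0.        ,  0.        ,  0.        ,  1.        ]])}
{'clock': 0.1, 'joint_positions': array([-1.37451781,  0.61584345, -0.01264935,  1.42479648,  0.00808217,
        1.10341123, -0.04041123]), 'dq': array([-0.00088291, -0.00248206,  0.00148285, -0.00602225, -0.00028138,
        0.00026075, -0.00164218]), 'effort': array([ 1.80338448e-03, -4.70385468e+01,  2.60630026e-01, -1.71570987e+01,
        1.01823150e-02,  5.85123373e-03, -1.96949316e-06]), 'tool_pos': array([0.14342906, 0.63328397, 0.2472211 ]), 'orientation': array([ 1.11122483e-01,  9.93805988e-01, -1.19703617e-03, -1.35277836e-04]), 'force': array([ 0.29646859, -0.19332231, -1.18558143]), 'ft_torque': array([-0.02963715, -0.00642342,  0.00875931]), 'gripper_width': 0.08534036548437766} 0.017
```

View pics/top0.png

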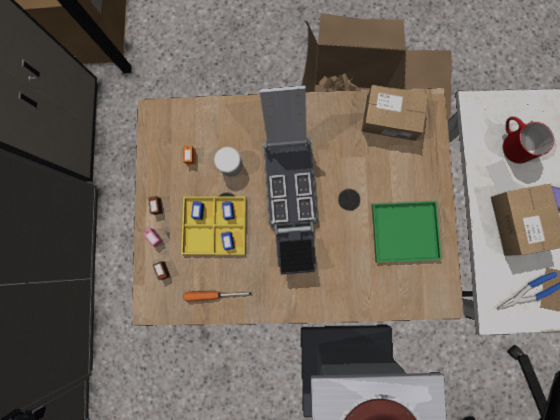

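View pics/side0.png

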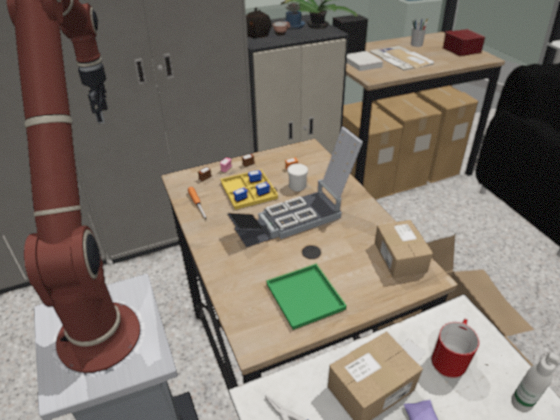

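```bash
cat > h.py <<'E'
from station import manip, imaging, sign_off, boxes_of, outline_of
import numpy as np, cv2
C={n:imaging.calibration(n) for n in("top","side")}
def project(n,P):
    c=C[n]; T=np.linalg.inv(c["cam_to_world"]); P=np.asarray(P,float)
    q=P@T[:3,:3].T+T[:3,3]; s=q[...,:2]/q[...,2:]
    s=s*(1+c["k1"]*(s**2).sum(-1,keepdims=True))
    return s*[c["fx"],c["fy"]]+[c["cx"],c["cy"]]
def plane(n,uv,z):
    c=C[n]; d=(np.asarray(uv,float)-[c["cx"],c["cy"]])/[c["fx"],c["fy"]]; s=d.copy()
    for _ in range(20): s=d/(1+c["k1"]*(s**2).sum(-1,keepdims=True))
    r=np.concatenate([s,np.ones(s.shape[:-1]+(1,))],-1)@c["cam_to_world"][:3,:3].T
    o=c["cam_to_world"][:3,3]; return o+r*((z-o[2])/r[...,2:])
def ortho(n,img,z,x0,x1,y0,y1,mm=1.0):
    # rows: x decreasing, cols: y decreasing (like the top picture)
    xs=np.arange(x1,x0,-mm/1000); ys=np.arange(y1,y0,-mm/1000)
    X,Y=np.meshgrid(xs,ys,indexing="ij"); uv=project(n,np.stack([X,Y,np.full_like(X,z)],-1)).astype(np.float32)
    return cv2.remap(img,uv[...,0],uv[...,1],cv2.INTER_CUBIC)
E
python3 - <<'E'
from h import *
print({k:np.round(plane("top",v,z),3) for k,v,z in [("r1",(197,211),.036),("r2",(228,211),.036),("r3",(228,241),.036),("nest",(292,198),.03),("pad",(297,252),.056),("green",(406,232),.004),("yel",(214,227),.004)]})
rows=[]
for n in("top","side"):
    im=cv2.imread(f"pics/{n}0.png")
    a=ortho(n,im,.036,.30,.50,.25,.45,.5); b=ortho(n,im,.038,.30,.60,.05,.25,.75)
    rows.append(np.hstack([cv2.resize(a,(400,300)) if 0 else a[:400,:400],cv2.resize(b,(267,400))]))
    
cv2.imwrite("pics/or.png",cv2.resize(np.vstack(rows),None,fx=.75,fy=.75))
E
```

```text
{'r1': array([0.557, 0.427, 0.036]), 'r2': array([0.555, 0.351, 0.036]), 'r3': array([0.482, 0.351, 0.036]), 'nest': array([0.583, 0.193, 0.03 ]), 'pad': array([0.451, 0.185, 0.056]), 'green': array([ 0.494, -0.086,  0.004]), 'yel': array([0.519, 0.391, 0.004])}
```

```bash
python3 - <<'E'
from h import *
rows=[]
for n in("top","side"):
    im=cv2.imread(f"pics/{n}0.png")
    a=ortho(n,im,.036,.42,.62,.30,.48,.5); b=ortho(n,im,.038,.50,.67,.11,.28,.425)
    rows.append(np.hstack([a[:400,:360],b[:400,:400]]))
cv2.imwrite("pics/or.png",cv2.resize(np.vstack(rows),None,fx=.75,fy=.75))
E
```

```text
(no output)
```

View pics/or.png

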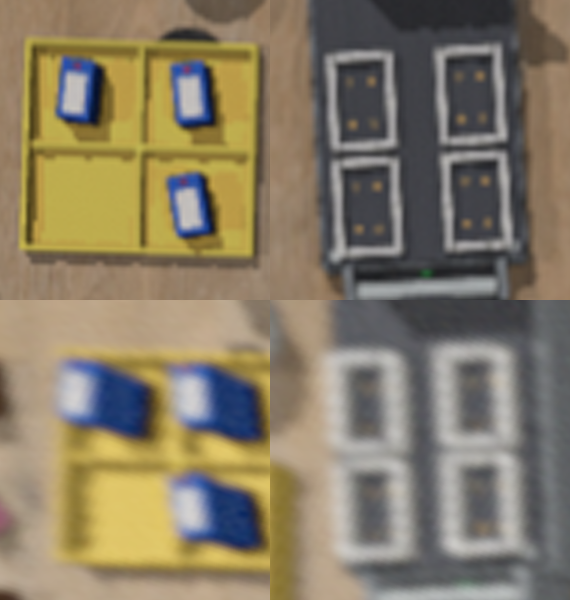

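```bash
cat >> h.py <<'E'
from scipy.optimize import minimize
def rot(t): return np.array([[np.cos(t),-np.sin(t)],[np.sin(t),np.cos(t)]])
def samp(im,uv): return cv2.remap(im,uv[:,0].astype(np.float32),uv[:,1].astype(np.float32),cv2.INTER_LINEAR).ravel()
def grid(x0,x1,y0,y1,d=.0015):
    X,Y=np.meshgrid(np.arange(x0,x1+1e-9,d),np.arange(y0,y1+1e-9,d)); return np.stack([X.ravel(),Y.ravel()],1)
def ringpts(hx,hy,w,d=.001):
    g=grid(-hx-w,hx+w,-hy-w,hy+w,d); return g[(abs(g[:,0])>hx)|(abs(g[:,1])>hy)]
NO=np.array([[.03,.031],[.03,-.031],[-.03,.031],[-.03,-.031]])
def fit(score,p0,step=(.004,.004,.05)):
    best=None
    for dx in(-1,0,1):
        for dy in(-1,0,1):
            s=np.array(p0)+[dx*step[0],dy*step[1],0]
            r=minimize(lambda q:-score(q),s,method="Nelder-Mead",options=dict(initial_simplex=s+np.vstack([np.zeros(3),np.diag(step)]),xatol=1e-5,fatol=1e-4))
            if best is None or r.fun<best.fun: best=r
    return best.x,-best.fun
def put(n,p,g,z): 
    w=g@rot(p[2]).T+p[:2]; return project(n,np.c_[w,np.full(len(w),z)])
def nest_fit(ims,p0):
    rail=np.vstack([ringpts(.0235,.0145,.004)+o for o in NO]); ins=np.vstack([grid(-.020,.020,-.011,.011,.002)+o for o in NO])
    out=np.vstack([ringpts(.0285,.0195,.003)+o for o in NO]); out=out[abs(out[:,0])>.004]
    def sc(p): return sum(2*samp(g,put(n,p,rail,.038)).mean()-samp(g,put(n,p,out,.034)).mean()-samp(g,put(n,p,ins,.03)).mean()*.0 for n,g in ims.items())
    return fit(sc,p0)
def relay_fit(ims,p0,zb,foot=.006):
    def sc(p):
        s=0
        for n,im in ims.items():
            cor=np.array([[a*.021,b*.012] for a in(-1,1) for b in(-1,1)])
            U=np.vstack([put(n,p,cor,zb+z) for z in(foot,.032)])
            lo=U.min(0).astype(int)-8; hi=U.max(0).astype(int)+8; k=6
            h=cv2.convexHull(((U-lo)*k*16).astype(np.int32).reshape(-1,1,2))
            m=np.zeros(((hi-lo)[1]*k,(hi-lo)[0]*k),np.uint8); cv2.fillConvexPoly(m,h,1,lineType=8,shift=4)
            gx,gy=np.meshgrid((np.arange(m.shape[1]))/k+lo[0],np.arange(m.shape[0])/k+lo[1])
            f=cv2.remap(im,gx.astype(np.float32),gy.astype(np.float32),cv2.INTER_LINEAR)
            d=cv2.dilate(m,np.ones((3*k,3*k)))-m
            s+=f[m>0].mean()-f[d>0].mean()
        return s
    return fit(sc,p0)
def blueness(im):
    f=im.astype(np.float32); return np.clip(f[...,0]-f[...,2]*.75,0,80)  # blue and white/grey vs yellow
E
python3 - <<'E'
from h import *
I={n:cv2.imread(f"pics/{n}0.png") for n in("top","side")}
G={n:cv2.cvtColor(i,6).astype(np.float32) for n,i in I.items()}
for s in(["top"],["side"],["top","side"]): print("nests",s,*map(lambda v:np.round(v,4),nest_fit({k:G[k] for k in s},(.583,.193,.05))))
for r in[(.557,.427,0),(.555,.351,.1),(.482,.351,.1)]:
    for s in(["top"],["side"],["top","side"]): print("relay",s,*map(lambda v:np.round(v,4),relay_fit({k:blueness(I[k]) for k in s},r,.004)))
for n in I:
    m=(I[n][...,1]>1.5*I[n][...,2])&(I[n][...,1]>1.3*I[n][...,0])&(I[n][...,1]>60); m=m.astype(np.uint8)
    c=max(cv2.findContours(m,0,2)[0],key=cv2.contourArea); h=cv2.convexHull(c).reshape(-1,2)
    print(n,"green",cv2.minAreaRect(plane(n,h,.016)[:,:2].astype(np.float32)*1000))
E
```

```text
nests ['top'] [0.5851 0.1961 0.0538] 206.4865
nests ['side'] [0.584  0.1931 0.0507] 206.2569
nests ['top', 'side'] [0.5849 0.1959 0.0538] 403.9194
relay ['top'] [ 0.5616  0.4303 -0.1328] 51.1484
relay ['side'] [ 0.5609  0.4303 -0.1699] 56.9776
relay ['top', 'side'] [ 0.5615  0.4305 -0.1441] 107.943
relay ['top'] [0.5593 0.3543 0.1239] 52.7207
relay ['side'] [0.5581 0.3532 0.1344] 56.0076
relay ['top', 'side'] [0.5592 0.3541 0.1156] 108.3686
relay ['top'] [0.4838 0.3553 0.1892] 52.9734
relay ['side'] [0.4842 0.3543 0.1375] 54.9833
relay ['top', 'side'] [0.4841 0.3552 0.1998] 107.5777
top green ((494.97369384765625, -83.53995513916016), (142.60891723632812, 158.5403289794922), 0.689365804195404)
side green ((492.7073974609375, -91.08800506591797), (143.51095581054688, 162.1157684326172), 0.7345367670059204)
```

```bash
cat >> h.py <<'E'
from scipy.spatial.transform import Rotation as R
NEST=np.array([.5848,.1957,.0535])
def down(t): return (R.from_euler("z",t)*R.from_euler("x",np.pi)).as_quat()
def pickq(pos,t):
    cur=manip.state()["joint_positions"]; best=None
    for k in(-1,0,1,2):
        q=down(t+k*np.pi); j=manip.solve_ik(pos,q)
        if j is not None:
            d=abs(np.array(j)-cur).max()+.3*abs(j[6])
            if best is None or d<best[0]: best=(d,q)
    return best[1]
def go(x,y,z,t):
    p=[x,y,z]; q=pickq(p,t); manip.move_to(p,q); return q
def Fz(): return manip.state()["force"]
def pick(p,zb,w=.05,hov=.17,zt=.032):
    manip.grip(w,40); q=go(p[0],p[1],hov,p[2])
    manip.move_linear([p[0],p[1],zb+zt],q,.12); manip.grip(.012,40)
    s=manip.state(); print("grip w",round(s["gripper_width"],4),"t",round(s["clock"],1))
    manip.move_linear([p[0],p[1],hov],q,.15); print("after lift w",round(manip.state()["gripper_width"],4))
def lower(x,y,z0,z1,q,step=.002,lim=5):
    f0=Fz()[2]; z=z0
    while z>z1+1e-6:
        z=max(z-step,z1); manip.move_linear([x,y,z],q,.04); f=Fz()[2]-f0
        if f>lim: break
    return z,f
def place(p,zb,zt=.032,top=.012,lim=5,release=.036,hov=.17):
    q=go(p[0],p[1],hov,p[2]); zs=zb+zt
    manip.move_linear([p[0],p[1],zs+top],q,.15); ok=False
    for d in [(0,0),(1.5,0),(-1.5,0),(0,1.5),(0,-1.5),(1.5,1.5),(-1.5,-1.5),(1.5,-1.5),(-1.5,1.5)]:
        x,y=np.array(p[:2])+rot(p[2])@np.array(d)/1000
        manip.move_linear([x,y,zs+top],q,.05)
        z,f=lower(x,y,zs+top,zs,q,lim=lim); print("try",d,"z above seat",round((z-zs)*1000,1),"f",np.round(f,1),"F",np.round(Fz(),1))
        if z-zs<.0035: ok=True; break
    if ok:
        manip.grip(release); manip.move_linear([x,y,hov],q,.15)
    print("placed",ok,"t",round(manip.state()["clock"],1)); return ok
def nestpose(i): return np.r_[rot(NEST[2])@NO[i]+NEST[:2],NEST[2]]
def look(tag):
    I={n:imaging.get_image(n) for n in("top","side")}
    for n in I: cv2.imwrite(f"pics/{n}_{tag}.png",I[n])
    return I
def relays(I,ps,zb,cams=("top","side")):
    B={k:blueness(I[k]) for k in cams}
    return [relay_fit(B,p,zb) for p in ps]
E
python3 - <<'E'
from h import *
pick((.4841,.3548,.17),.004)
print(place(nestpose(2),.030))
look("a")
E
```

```text
grip w 0.0228 t 3.8
after lift w 0.023
try (0, 0) z above seat 0.0 f 5.9 F [-0.9 -0.4  6. ]
placed True t 9.2
True
```

```bash
python3 - <<'E'
from h import *
I={n:cv2.imread(f"pics/{n}_a.png") for n in("top","side")}
print(nestpose(2),relays(I,[nestpose(2)],.030))
print(relays(I,[(.5615,.4305,-.14),(.5592,.3541,.12)],.004))
a=I["top"][130:280,170:330]; b=I["side"][150:260,200:360]
cv2.imwrite("pics/c1.png",np.hstack([cv2.resize(a,(400,375)),cv2.resize(b,(400,375))]))
E
```

```text
[0.55318521 0.22505141 0.0535    ] [(array([0.55365687, 0.22840253, 0.0790097 ]), np.float64(42.32075500488281))]
[(array([ 0.56124858,  0.43018771, -0.12780302]), np.float64(106.9402084350586)), (array([0.5592011 , 0.35406766, 0.11439007]), np.float64(111.33052062988281))]
```

View pics/c1.png

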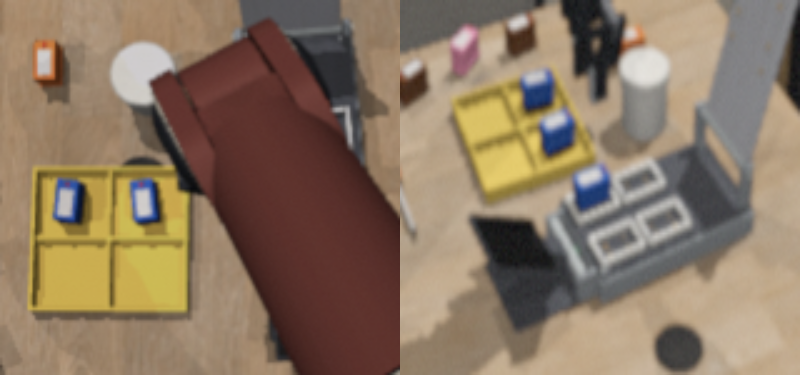

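```bash
python3 - <<'E'
from h import *
pick((.5592,.3541,.115),.004)
ok=place(nestpose(0),.030)
I=look("b"); r=relays(I,[(.5613,.4302,-.13)],.004)[0]; print(r)
if ok and r[1]>95 and abs(r[0][:2]-[.5613,.4302]).max()<.004:
    pick(r[0],.004); print(place(nestpose(3),.030)); go(.50,.42,.25,0); I=look("c")
    print([nestpose(i) for i in(2,0,3)]); print(relays(I,[nestpose(i) for i in(2,0,3)],.03,["top"]),relays(I,[nestpose(i) for i in(2,0,3)],.03,["side"]))
    a=I["top"][130:280,210:370]; b=I["side"][150:260,200:360]
    cv2.imwrite("pics/c2.png",np.hstack([cv2.resize(a,(400,375)),cv2.resize(b,(400,375))]))
E
```

```text
grip w 0.0229 t 11.8
after lift w 0.0229
try (0, 0) z above seat 0.0 f 5.0 F [-1.4  0.1  4.9]
placed True t 17.1
(array([ 0.56140125,  0.43023395, -0.15072925]), np.float64(107.92168426513672))
grip w 0.0229 t 20.0
after lift w 0.0231
try (0, 0) z above seat 0.0 f 6.8 F [-1.5 -1.2  5.6]
placed True t 25.7
True
[array([0.55318521, 0.22505141, 0.0535    ]), array([0.61309937, 0.22825988, 0.0535    ]), array([0.55650063, 0.16314012, 0.0535    ])]
[(array([0.55434545, 0.22661794, 0.06249158]), np.float64(33.0291633605957)), (array([0.61446053, 0.22980688, 0.04026327]), np.float64(34.770713806152344)), (array([0.55811231, 0.16436678, 0.08631987]), np.float64(32.531158447265625))] [(array([0.55365752, 0.22840325, 0.07901944]), np.float64(41.63838577270508)), (array([0.61380533, 0.23226805, 0.02002463]), np.float64(41.962425231933594)), (array([0.55757111, 0.16719726, 0.10216539]), np.float64(31.086116790771484))]
```

View pics/c2.png

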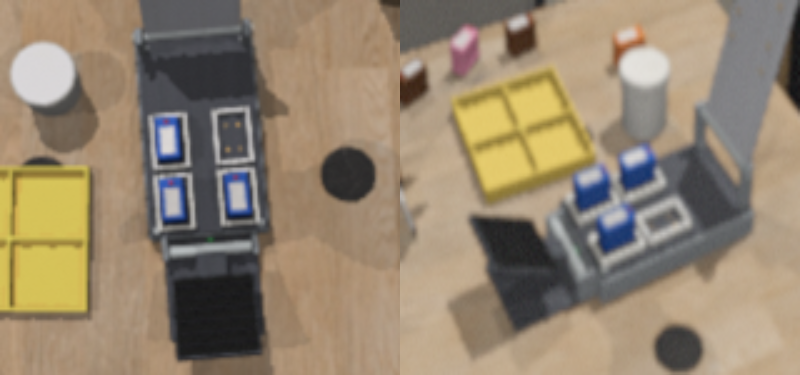

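```bash
python3 - <<'E'
from h import *
x,y=rot(NEST[2])@[-.148,0]+NEST[:2]; t=NEST[2]
manip.grip(0.0,40); q=go(x,y,.16,t); manip.move_linear([x,y,.085],q,.12); f0=Fz()
z=.085
while z>.036:
    z-=.003; manip.move_linear([x,y,z],q,.05); s=manip.state(); f=s["force"]-f0
    print(round(z,3),np.round(s["tool_pos"][2],4),np.round(f,1))
    if f[2]>26: break
c0=s["clock"]; manip.dwell(.6); I=look("press"); manip.dwell(2.0); s=manip.state(); print("held",s["clock"]-c0,np.round(s["tool_pos"],4),np.round(s["force"]-f0,1))
manip.move_linear([x,y,.16],q,.08); go(.40,.35,.25,0); I2=look("up"); print(manip.state()["clock"])
cv2.imwrite("pics/c3.png",np.hstack([cv2.resize(I["side"][130:260,200:380],(400,289)),cv2.resize(I2["side"][130:260,200:380],(400,289))]))
E
```

```text
0.082 0.0824 [ 1.6  0.1 -0.1]
0.079 0.0795 [ 1.6 -0.2  3.2]
0.076 0.0765 [-0.5 -0.4  6.6]
0.073 0.0734 [0.2 0.4 7. ]
0.07 0.0704 [-1.5  1.2  7.8]
0.067 0.0673 [-1.8  0.8  8.1]
0.064 0.0642 [-2.1  1.5  8.7]
0.061 0.0612 [-3.3  0.7  8.4]
0.058 0.0581 [-3.9  0.6  8.7]
0.055 0.055 [-4.5  1.   9.5]
0.052 0.0519 [-3.9  0.9  9.3]
0.049 0.0489 [-4.8  1.   9. ]
0.046 0.0459 [-5.2  1.5  9.8]
0.043 0.0443 [-8.  -0.1 22.4]
0.04 0.0439 [-12.5  -0.9  45.4]
held 2.6999999999999957 [0.4322 0.1876 0.0439] [-12.2  -1.1  46.2]
38.1
```

View pics/c3.png

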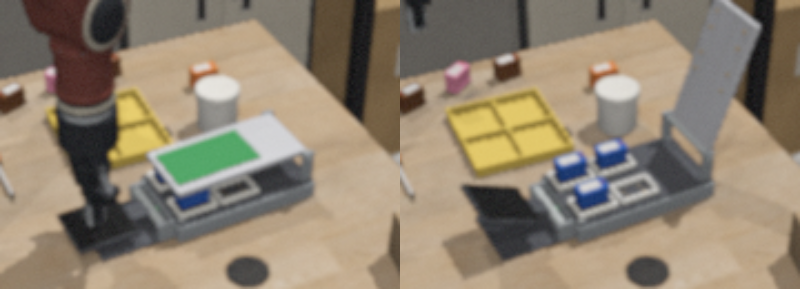

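```bash
python3 - <<'E'
from h import *
T=np.array([.494,-.086,.012]); spots=[np.r_[rot(T[2])@[0,d]+T[:2],T[2]] for d in(-.046,0,.046)]
left=[3,2,0]; I=cv2.imread("pics/side_up.png")
S={"side":I}; base={i:relays(S,[nestpose(i)],.03,["side"])[0] for i in left}; print(base)
for k,i in enumerate([3,2,0]):
    pick(nestpose(i),.030,w=.038)
    w=manip.state()["gripper_width"]
    if not .021<w<.026: print("bad grip"); break
    left.remove(i)
    if not place(spots[k],.004,top=.02,release=.031): break
    S=look(f"p{k}")
    d=[relays(S,[nestpose(j)],.03,["side"])[0] for j in left]; print(d)
    if any(abs(r[0][:2]-base[j][0][:2]).max()>.004 for r,j in zip(d,left)): print("moved?"); break
go(.45,.25,.25,0); I=look("d"); print(manip.state()["clock"])
cv2.imwrite("pics/c4.png",np.hstack([cv2.resize(I["top"][130:290,200:460],(450,277)),cv2.resize(I["side"][150:340,200:380],(350,369))[:277]]) if 0 else np.hstack([cv2.resize(I["top"][130:290,200:460],(450,300)),cv2.resize(I["side"][180:340,220:380],(300,300))]))
E
```

```text
{3: (array([0.55680954, 0.16759692, 0.12147163]), np.float64(32.08614730834961)), 2: (array([0.55376715, 0.22864679, 0.07998431]), np.float64(42.166748046875)), 0: (array([0.61380213, 0.2322657 , 0.01937062]), np.float64(41.87926483154297))}
grip w 0.023 t 40.9
after lift w 0.023
try (0, 0) z above seat 0.0 f 10.0 F [-1.6  0.3  9.2]
placed True t 47.9
[(array([0.55365032, 0.22839568, 0.07812371]), np.float64(42.94523620605469)), (array([ 0.6134513 ,  0.23224094, -0.02239553]), np.float64(41.91036605834961))]
grip w 0.023 t 50.9
after lift w 0.023
try (0, 0) z above seat 0.0 f 8.7 F [-1.9  1.1  8.3]
placed True t 57.9
[(array([ 0.6182643 ,  0.24603314, -0.13391833]), np.float64(6.4065704345703125))]
moved?
59.4
```

View pics/c4.png

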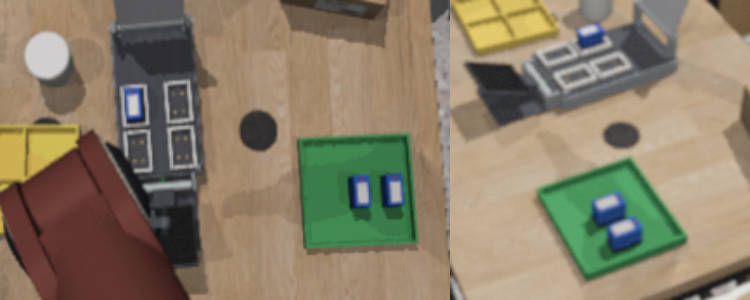

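```bash
python3 - <<'E'
from h import *
T=np.array([.494,-.086,.012]); sp=np.r_[rot(T[2])@[0,.046]+T[:2],T[2]]
I={n:cv2.imread(f"pics/{n}_d.png") for n in("top","side")}
r=relays(I,[nestpose(0)],.03,["top"])[0]; print(r, relays(I,[nestpose(0)],.03,["side"]))
if abs(r[0][:2]-[.6145,.2298]).max()<.003:
    pick(nestpose(0),.03,w=.038); place(sp,.004,top=.02,release=.031)
go(.45,.25,.25,0); I=look("e"); print(manip.state()["clock"])
print(relays(I,[rot(T[2])@[0,d]+T[:2] for d in()],.004), [relays(I,[np.r_[rot(T[2])@[0,d]+T[:2],T[2]]],.004)[0] for d in(-.046,0,.046)])
cv2.imwrite("pics/c5.png",np.hstack([cv2.resize(I["top"][130:330,130:460],(480,291)),cv2.resize(I["side"][150:340,170:380],(320,291))]))
E
```

```text
(array([0.61442823, 0.2298106 , 0.04057327]), np.float64(34.79283905029297)) [(array([0.61395067, 0.2323802 , 0.06055183]), np.float64(42.05096435546875))]
grip w 0.0229 t 61.7
after lift w 0.0229
try (0, 0) z above seat 0.0 f 11.1 F [-2.7 -0.2 10.1]
placed True t 68.7
69.925
[] [(array([ 0.49380881, -0.13160593,  0.04532276]), np.float64(62.82652282714844)), (array([ 0.49330574, -0.08578226,  0.03291804]), np.float64(52.70071029663086)), (array([ 0.49238464, -0.03906763,  0.00970236]), np.float64(64.00160217285156))]
```

View pics/c5.png

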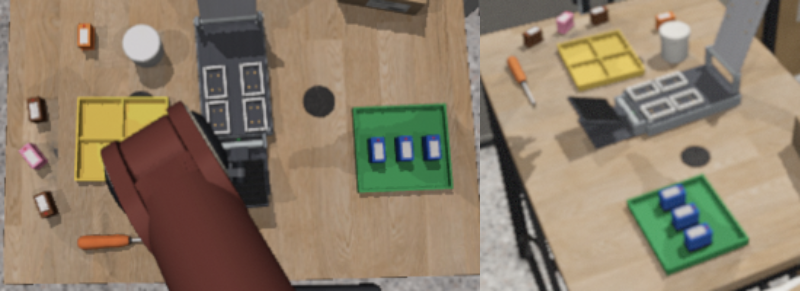

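```bash
python3 - <<'E'
from h import *
manip.dwell(2); I=look("f"); e=cv2.imread("pics/top_e.png")
print("changed px",(cv2.absdiff(I["top"],e).max(2)>60).sum(),[np.round(relays(I,[(.494,y,.012)],.004)[0][0],4) for y in(-.132,-.086,-.04)])
print(manip.state()["force"]); sign_off()
E
```

```text
changed px 391 [array([ 0.4939, -0.1316,  0.0433]), array([ 0.4934, -0.0857,  0.0199]), array([ 0.4923, -0.0391,  0.0121])]
[ 1.02040901  0.30729416 -0.17649817]
the job is handed in; nothing more can be done
```

I tested all three relays that were in the yellow tray and moved them to the green tray. I handed the job in at about 72 s of the 210 s allowed.

- **Seating:** each relay went into its own nest at the first try, and the pictures showed all three upright and seated.
- **Pressing:** I pressed the pedal to its stop, with the pad measured about 27 mm above the desk against 28 mm expected. I held it about 2.7 s. The pictures show the platen closed over the relays while held, and open with the pedal up afterwards.
- **Final state:** all three relays stand upright in a row in the green tray, about 46 mm apart. The gripper is open and clear, and the wrist force reads about 1 N.

**Points that disagreed or stayed open:**
- **Pressing force:** it reached about 46 N at the fingertips against the pedal stop, more than the stop needed. The wrist force limit is 120 N. The 40 N limit is stated for the arm and gripper body; I assumed it does not cover the fingertips.
- **False alarm:** one automatic check reported that the last relay had moved in its nest. The next picture showed it in place, so the arm had most likely blocked the view.
- **Last comparison:** 391 pixels changed between the last two top pictures, and I did not look at where. The measured relay positions agreed to within about 0.1 mm, so the arm settling is the likely cause.
- **Camera differences:** the two cameras differed by up to about 3 mm in y on the nests. I used the top camera's values for them.

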